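# Pan to the small ring and isolator on

## Robot

A 6-joint arm with a two-finger parallel gripper is mounted at the origin on the work surface. World frame = base frame: x ahead of the robot, y to its left, z up, the work surface at z = 0. Lengths are in mm, angles in degrees, forces in N, time in s.
With the tool pointing down it reaches from about 300 to 850 mm from the base axis. Payload 4.2 kg.
Tool frame: the origin (TCP) lies midway between the tips of the shut fingers; the grasp point (between the pads) lies 19 mm behind it; z points along the fingers, y is the line along which they close (so a half turn about z gives the same grasp; the last joint's range is limited). The gripper opens to 91 mm and grips with 3 to 60 N. Pads are 32 mm wide; open, the fingers measure 118 mm over their backs; the gripper's body (76 mm by 178 mm) begins 60 mm behind the grasp point.
Start: joints at [-65.031, 18.312, 89.639, -0, 72.044, -1.146], TCP at [253.109, -516.313, 213.976] pointing down, gripper open.
Joint ranges: [-177.97, 177.97], [-48.28, 115.42], [12.27, 149.76], [-77.06, 257.06], [2.81, 150.46], [-146.56, 146.56]. Speed limits (degrees/s): [147.25, 147.25, 180, 180, 180, 180].

## Interface

Orientations are given as [roll, pitch, yaw] about the fixed x, y, z axes, in that order (R = Rz(yaw) Ry(pitch) Rx(roll)).
In Python, from workcell import state, grab_frame, camera_model, workorder gives the robot as it stands.
- The arm moves only by the tool carry_out, never from a script. Its argument "commands" is a list of rows, each a list of 7 numbers: the turn, a rotation vector about the tool's x, y, z in degrees, then the shift along the tool's x, y, z in mm, then the opening, from -1 (shut) to 1 (fully open). In form: [[ax, ay, az, dx, dy, dz, hand], ...]. A call has 1 to 20 rows; each row is the pose to reach, as a shift and turn from the pose commanded when the call began, along the tool's axes at that moment; what a row does not reach only later rows make up. A row lasts 1/10 s, in which the tool goes at most 50 mm and 8.59 degrees, less where a joint would pass 70% of its speed; a pose out of reach is approached as far as the arm can. A call with a gripper value outside its range is refused whole. The fingers move at their own pace and stop on an object; "force" is the grip in N (left out, the last holds). Time passes only in rows, so rows that repeat a pose let the fingers close. It gives the time, the measured TCP pose, the force, the opening and the grip force at its end, in the units of the state.
- state(): the state, without advancing time (a new reading comes with each control period).
- grab_frame(name): name is "side" or "top" or "wrist"; returns the picture (400x640x3 uint8, red, green, blue); there is no depth.
- camera_model(name): a dict with "fx", "fy", "cx", "cy" (pixels), "dist" ([k1, k2, p1, p2, k3] as OpenCV has them; the pictures are not rectified), "origin" and "rotation" of the camera in the world; the wrist camera has in their place "mount" (4x4, takes a point from camera to tool coordinates, whose origin is the TCP and whose axes are the flange's). Camera axes: x right, y up, looking along -z (the intrinsics and any distortion apply to the point x, -y, -z); pixel columns grow to the right and rows downward; lengths in mm; the calibration is good to about 2 mm. A picture is of the moment at which its call begins: read the wrist's pose just before it. camera_model takes no time and is no camera call.
- workorder.job_done(): hands the job in; it is judged then, once.
The state is a dict: "time_s": time; "qpos": joint angles; "qvel": joint speeds; "effort": joint torques, N m; "ee_pos": TCP position; "ee_rot": TCP orientation; "force": force on the tool from outside, world axes, zero at the start; "torque": the same for the moment, N m; "gripper_width": finger opening in mm; "gripper_force": force on a finger pad.
Only numpy, scipy, OpenCV 4.12 (cv2) and the standard library are available. Lean on these libraries where they do the work, as an engineer would, in place of code of your own. Each camera call takes 0.05 s, during which the arm holds its last target. There are 200 camera calls.

## Task

The stirring spatula has been left on the small ring of the hob and the paste pan on the large one. First lay the spatula flat in the steel tray, then slide the pan across the glass, without lifting or tipping it, until its base sits wholly inside the small ring, let go of it, and last turn the isolator handle fully round to on. Do not drop the spatula, and leave everything else on the bench where it is.

Things in the scene. Friction and masses are not known exactly. Their poses are not given: they have to be found in the camera images.
- hob: Flat two-zone glass hob, fixed; 340 (its x) by 560 (its y) by 60 mm high, black glass top with steel body. Origin: centre of its underside, on the bench; glass top 60 mm above it. The two printed rings lie 140 mm to either side of its middle along its y, which is on which side varies.
- large_ring: Grey printed circle, 210 mm in diameter, flush with the hob's glass. Origin: its centre, at the height of the glass. The pan starts roughly on it.
- small_ring: Grey printed circle, 160 mm in diameter, flush with the hob's glass. Origin: its centre, at the height of the glass. The spatula starts across it; the pan belongs here.
- pan: Loose stainless saucepan with its lid clipped on (the lid does not come off), about 0.85 kg, standing on the glass. Base 140 mm in diameter, 154 mm at the rim, lid top 99 mm up, round black lid knob 36 mm in diameter from 104 to 122 mm up. Origin: centre of its underside, z up. One straight level handle along its -x side. It slides freely in any direction (friction about 3 to 7 N in all).
- pan_handle (a point): Middle of the pan's black handle grip, which is a bar 125 mm long, 24 mm wide, 18 mm thick, level; this point lies 172 mm from the pan's axis along its -x and 66 mm above its underside (126 mm above the bench), in the middle of the bar's section. x runs along the handle towards the pan. Open air all round; the glass is 57 mm below the bar.
- spatula: Loose flat beech stirring spatula, 190 mm long, 60 g, lying flat. Origin: on its underside, midway along. Its x runs along it towards the blade: handle 22 mm wide and 12 mm thick from x = -95 to +30 mm, blade 42 mm wide and 9 mm thick from x = +29 to +95 mm.
- spatula_grip (a point): Point of the spatula's handle above its origin, 6 mm over the underside, near the centre of mass: the place to grip it, across its 22 mm width (along its y).
- spatula_end (a point): Handle end of the spatula, 95 mm from its origin along its -x, 6 mm above its underside.
- spatula_tip (a point): Blade end of the spatula, 95 mm from its origin along its +x, 4.5 mm above its underside.
- tray: Shallow steel instrument tray, fixed to the bench; 130 (its x) by 240 (its y) by 15 mm high, walls and floor 3 mm thick, so 124 by 234 mm inside. Origin: centre of its underside, on the bench; inner floor 3 mm above it. Long side along its y. Beside the hob on the robot's left, nearer or farther than the isolator.
- isolator: Rotary power isolator: grey and white plastic box fixed to the bench, 120 (its x) by 100 (its y) by 85 mm high, black bar handle on top. Origin: centre of its underside. A dot on the lid towards its +y marks off, a dash towards its +x marks on.
- handle_grip (a point): Centre of the isolator's bar handle, on its upright turning axis, 117 mm above the bench. The bar is 90 mm long (along this frame's y, +y the end with the white pointer line), 18 mm wide (along x) and 28 mm tall, from 101 to 129 mm above the bench, on a round hub 48 mm in diameter from 91 to 101 mm. This frame turns with the handle.
- handle (a joint): Angle of the isolator handle: 0 = off (pointer to the box's +y, the dot), 1.571 = on (pointer to the box's +x, the dash); grows clockwise seen from above. Fixed stops at both ends; a spring detent holds it in either end position; turning takes about 0.2 N m before half-way, beyond which the spring snaps it on to the far end; let go before half-way it springs back.
- jar: Bystander: lidded glass jar, 68 mm in diameter, 95 mm high, loose. Origin: centre of its underside.
- weight: Bystander: dark steel book weight, 75 mm square and 40 mm high with a knob to 64 mm, loose, 1.8 kg. Origin: centre of its underside.
- folder: Bystander: cream bone folder, 150 by 24 by 5 mm, lying loose. Origin: centre of its underside.
- mug: Bystander: white mug, 80 mm in diameter, 92 mm high, loose. Origin: centre of its underside.
- stapler: Bystander: dark stapler, 150 mm long, 38 mm wide, 60 mm high, loose. Origin: centre of its underside.

How it is judged (in metres and radians):
On the way, in this order (a step that is already met when the one before it is completed fails the run):
1. the spatula lies flat in the tray, let go (x of spatula_end in the frame of tray between -0.062 and 0.062 m and y of spatula_end in the frame of tray between -0.117 and 0.117 m and z of each of spatula_end, spatula_tip in the frame of tray below 0.016 m and x of spatula_tip in the frame of tray between -0.062 and 0.062 m and y of spatula_tip in the frame of tray between -0.117 and 0.117 m and linear speed of spatula below 0.02 m/s and contact force between the fingers and spatula below 0.05 N), for 0.2 s.
2. the pan stands with its base inside the small ring, let go (horizontal distance between pan and small_ring below 0.014 m and z of pan in the frame of hob below 0.064 m and angle between pan's own z axis and vertical below 0.04 rad and linear speed of pan below 0.02 m/s and contact force between the fingers and pan below 0.05 N), for 0.2 s.
3. the isolator handle is fully at on (value of joint handle above 1.48 rad), for 0.2 s.
At the end, for the whole second after the job is handed in: Both ends of the spatula lie inside the tray, on its floor (within 16 mm of the tray's underside); the pan stands flat and still on the glass with its axis within 14 mm of the small ring's centre; the isolator handle is at on, beyond 1.48 rad (85 degrees) (x of spatula_end in the frame of tray between -0.062 and 0.062 m and y of spatula_end in the frame of tray between -0.117 and 0.117 m and z of each of spatula_end, spatula_tip in the frame of tray below 0.016 m and x of spatula_tip in the frame of tray between -0.062 and 0.062 m and y of spatula_tip in the frame of tray between -0.117 and 0.117 m and linear speed of each of spatula, pan below 0.02 m/s and horizontal distance between pan and small_ring below 0.014 m and z of pan in the frame of hob below 0.064 m and angle between pan's own z axis and vertical below 0.04 rad and value of joint handle above 1.48 rad); the robot touches nothing.
It fails at once if the pan leaves the glass (lifted: its underside more than 6 mm up; or pushed off the hob) (z of pan in the frame of hob below 0.055 m or z of pan in the frame of hob above 0.066 m).
It fails at once if the pan is tipped more than 0.09 rad (5 degrees) (angle between pan's own z axis and vertical above 0.09 rad).
It fails at once if the isolator is turned past half-way while the pan is not on the small ring (value of joint handle above 0.8 rad and horizontal distance between pan and small_ring above 0.02 m).
It fails at once if the spatula is dropped or thrown (moving faster than 0.8 m/s, out of the fingers) (linear speed of spatula above 0.8 m/s and contact force between the fingers and spatula below 0.05 N).
It fails at once if a bystander is moved more than 25 mm (distance of any of jar, weight, folder, mug, stapler from where it was at the start of the episode above 0.025 m).
It also fails if it takes over 72 s, if anything falls off the work surface, if the arm or the gripper's body presses on something with over 40 N, if the wrist force passes 120 N, or if a joint passes its speed limit or range.

## Working session

There is one attempt and no reset: what is moved stays moved. The work goes in short steps, Python scripts to look and compute and a tool call to move; the robot and the scene stay as the last step left them, time stands still between calls to the robot, and variables do not carry over. Pictures are saved under pics/ and viewed, at most 11 in all, crops included, and the job is handed in when it is done.

Besides the shell and the picture viewer there is one more tool, called after "Request:" by a JSON object that holds its "op" and its "data". carry_out: Moves the arm, as the interface text tells. Its arguments: {"type":"object","properties":{"commands":{"type":"array"},"force":{"type":"number"}},"required":["commands"]}

```bash
mkdir -p pics; python3 - <<'E'
from workcell import *
import cv2
s=state();print(s)
for n in("top","side"):
    cv2.imwrite(f"pics/{n}1.png",grab_frame(n)[:,:,::-1]);print(camera_model(n))
print(camera_model("wrist"))
E
```

```text
{'time_s': 0.0, 'qpos': array([-6.50301896e+01,  1.83519375e+01,  8.97069386e+01, -5.41825702e-04,
        7.20426856e+01, -1.14661380e+00]), 'qvel': array([ 0.05599826,  0.12181428, -0.01371688, -0.02154496,  0.02405777,
        0.11424919]), 'effort': array([ 1.15032813e-03, -4.12455797e+01, -2.31972080e+01,  7.27585796e-02,
        4.55161231e-02, -1.21558742e-04]), 'ee_pos': array([ 252.8919734 , -515.84053911,  213.11369468]), 'ee_rot': array([-1.79898448e+02, -1.51730263e-03,  2.61165904e+01]), 'force': array([-0.02143103,  0.14180196,  0.549638  ]), 'torque': array([ 0.0095627 , -0.01747287,  0.0510413 ]), 'gripper_force': 0.0, 'gripper_width': 91.02562663759177}
{'fx': 388.82580439018307, 'fy': 388.82580439018307, 'cx': 311.9098756964071, 'cy': 200.13136716114596, 'dist': array([-0.08092855,  0.        ,  0.        ,  0.        ,  0.        ]), 'origin': array([ 406.564861  ,  -22.95885593, 1096.57830799]), 'rotation': array([  3.81880944,   1.41049454, -91.07467345])}
{'fx': 464.7630101695434, 'fy': 464.7630101695434, 'cx': 321.92829011025214, 'cy': 200.7392533374443, 'dist': array([-0.08462101,  0.        ,  0.        ,  0.        ,  0.        ]), 'origin': array([-157.0102509 ,  841.90399325,  891.64457111]), 'rotation': array([  53.5964336 ,    1.14085129, -142.6263607 ])}
{'fx': 324.05285491282893, 'fy': 324.05285491282893, 'cx': 316.83030533768266, 'cy': 201.70470147664258, 'dist': array([-0.03679295,  0.        ,  0.        ,  0.        ,  0.        ]), 'mount': array([[-7.48137657e-04,  9.60755008e-01,  2.77397287e-01,
         7.95964048e+01],
       [ 9.99999619e-01,  5.94306227e-04,  6.38631658e-04,
         1.16391443e+00],
       [ 4.48709629e-04,  2.77397659e-01, -9.60755087e-01,
        -1.70379386e+02],
       [ 0.00000000e+00,  0.00000000e+00,  0.00000000e+00,
         1.00000000e+00]])}
```

View pics/top1.png

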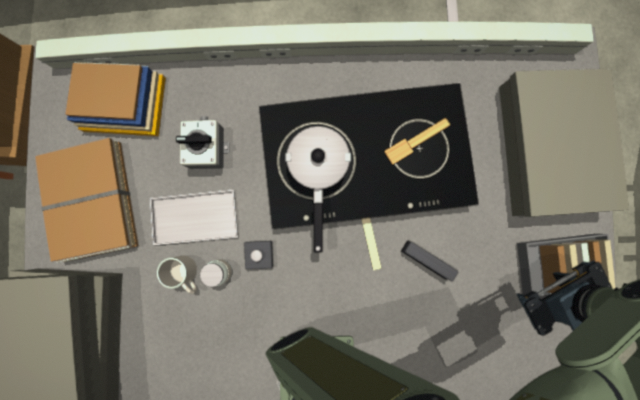

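View pics/side1.png

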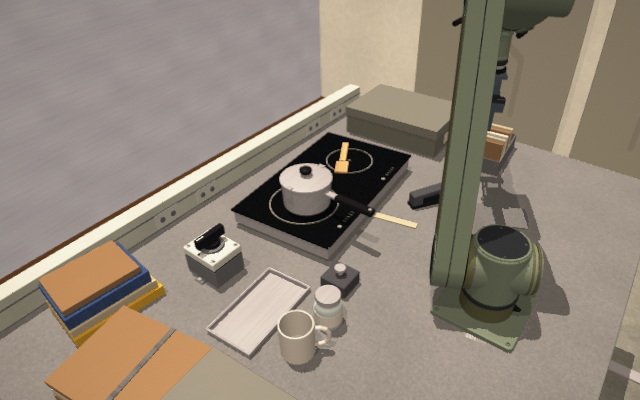

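The top view shows the tray at about (194,217), the isolator at (200,143), the pan knob at (318,156) with its handle running down to (318,250), the spatula from (388,157) to (449,122), and the small ring at (419,148). The side view agrees. Next I'll enlarge two crops.

```bash
cat > h.py <<'E'
import numpy as np,cv2
from scipy.spatial.transform import Rotation as R
from workcell import *
def cam(n,s=None):
    m=camera_model(n); K=np.array([[m['fx'],0,m['cx']],[0,m['fy'],m['cy']],[0,0,1]])
    if n=='wrist':
        T=np.eye(4);T[:3,:3]=R.from_euler('xyz',s['ee_rot'],degrees=True).as_matrix();T[:3,3]=s['ee_pos']
        T=T@m['mount'];return K,m['dist'],T[:3,:3],T[:3,3]
    return K,m['dist'],R.from_euler('xyz',m['rotation'],degrees=True).as_matrix(),m['origin']
def px2w(c,uv,z):
    K,d,Rm,o=c
    p=cv2.undistortPoints(np.array(uv,float).reshape(-1,1,2),K,d).reshape(-1,2)
    r=np.c_[p[:,0],-p[:,1],-np.ones(len(p))]@Rm.T
    z=np.broadcast_to(z,len(p))
    return o+r*((z-o[2])/r[:,2])[:,None]
def w2px(c,P):
    K,d,Rm,o=c
    q=((np.array(P,float).reshape(-1,3)-o)@Rm)*[1,-1,-1]
    return cv2.projectPoints(q,np.zeros(3),np.zeros(3),K,d)[0].reshape(-1,2)
E
python3 - <<'E'
import cv2
im=cv2.imread("pics/top1.png")
cv2.imwrite("pics/c1.png",cv2.resize(im[75:265,255:485],None,fx=3.4,fy=3.1,interpolation=2)[:600] if 0 else cv2.resize(im[75:265,255:485],None,fx=3,fy=3,interpolation=2))
cv2.imwrite("pics/c2.png",cv2.resize(im[105:255,140:285],None,fx=4,fy=4,interpolation=2))
E
```

```text
(no output)
```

View pics/c1.png

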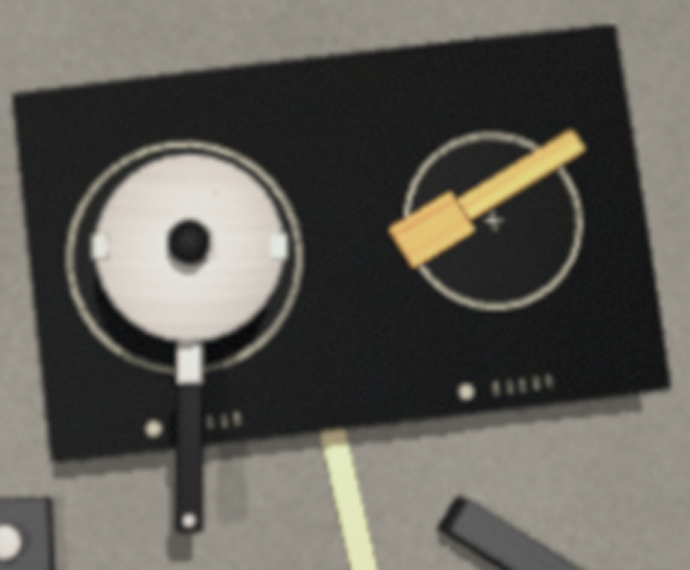

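View pics/c2.png

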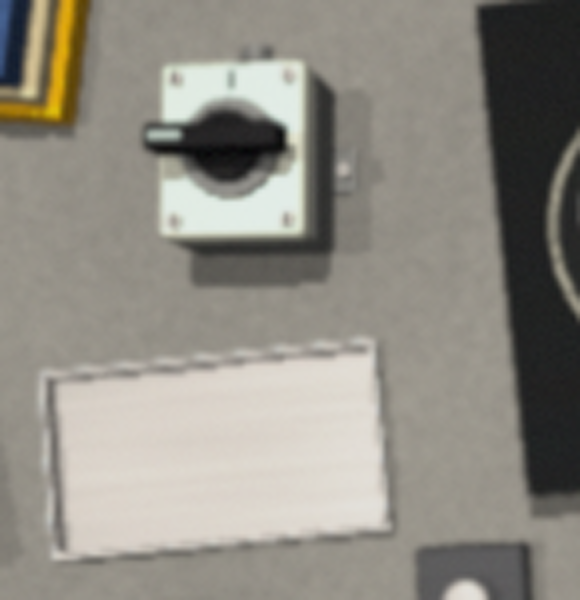

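The enlarged hob crop gives the spatula end at (578,142), its blade end at (401,248), and the small ring's cross at (494,221). It also gives the knob at (189,239) and the handle hole at (188,521). The second crop gives the tray corners, the isolator lid, and the bar from (143,135) to (284,135), pointer to the left.

```bash
cat > m.py <<'E'
from h import *
c=cam('top')
A=lambda L:np.array(L,float)/3+[255-.33,75-.33]
B=lambda L:np.array(L,float)/4+[140-.37,105-.37]
def s(n,p):print(n,np.round(p[:,:2],1).tolist())
hob=px2w(c,A([(14,94),(614,26),(669,386),(52,460)]),60);s('hob',hob);print(hob.mean(0),np.linalg.norm(hob-np.roll(hob,1,0),axis=1))
s('ring',px2w(c,A([(494,221),(185,257)]),60))
sp=px2w(c,A([(578,142),(401,248)]),[72,69]);s('spat',sp);d=sp[1]-sp[0];print(np.linalg.norm(d),np.degrees(np.arctan2(d[1],d[0])),sp.mean(0))
s('knob,lid,hole,handle at bracket',px2w(c,A([(189,239),(190,248),(188,521),(188,384),(188,530)]),[182,157,135,135,135]))
t=px2w(c,B([(42,373),(376,341),(392,530),(55,560)]),15);s('tray',t);print(t.mean(0),np.linalg.norm(t-np.roll(t,1,0),axis=1))
i=px2w(c,B([(163,63),(304,63),(305,238),(161,238)]),85);s('iso',i);print(i.mean(0),np.linalg.norm(i-np.roll(i,1,0),axis=1))
b=px2w(c,B([(143,135),(284,135)]),129);s('bar',b);print(b.mean(0))
for x in (t,hob):
  e=(x[0]-x[1])+(x[3]-x[2]);print('yaxis deg-90',np.degrees(np.arctan2(e[1],e[0]))-90)
s('bystand jar,weight,mug',px2w(c,[(215,270),(258,253),(172,273)],[95,64,92]))
E
python3 m.py
```

```text
hob [[737.9, 140.7], [790.6, -411.2], [458.5, -443.5], [403.8, 109.2]]
[ 597.72339879 -151.19786288   60.        ] [335.57891901 554.35807814 333.56703936 555.38737836]
ring [[610.4, -291.4], [583.4, -12.7]]
spat [[678.7, -367.4], [585.9, -205.0]]
187.1289235881648 119.73787192870066 [ 632.2585696 -286.1878534   70.5      ]
knob,lid,hole,handle at bracket [[576.9, -17.3], [574.1, -17.9], [352.0, -11.6], [464.6, -13.8], [344.7, -11.5]]
tray [[495.2, 465.0], [512.7, 222.3], [379.9, 211.9], [361.9, 454.6]]
[437.41814345 338.45053628  15.        ] [133.6634206  243.31543807 133.21822953 243.45479042]
iso [[697.8, 352.2], [694.3, 255.1], [575.6, 254.0], [578.3, 352.0]]
[636.49881732 303.31452841  85.        ] [119.56828173  97.12291267 118.76890665  98.10023477]
bar [[638.2, 348.4], [635.2, 255.8]]
[636.67746675 302.08938828 129.        ]
yaxis deg-90 4.186997333321926
yaxis deg-90 5.548656698792527
bystand jar,weight,mug [[297.9, 254.6], [338.2, 147.0], [290.5, 370.2]]
```

Request:
{"op": "carry_out", "data": {"commands": [[0,0,-31,147,-13,0,1],[0,0,-62,295,-26,0,1],[0,0,-93.6,442,-39,0,1],[0,0,-93.6,442,-39,0,1],[0,0,-93.6,442,-39,0,1],[0,0,-93.6,442,-39,0,1],[0,0,-93.6,442,-39,0,1],[0,0,-93.6,442,-39,0,1],[0,0,-93.6,442,-39,0,1],[0,0,-93.6,442,-39,0,1],[0,0,-93.6,442,-39,0,1],[0,0,-93.6,442,-39,0,1],[0,0,-93.6,442,-39,0,1],[0,0,-93.6,442,-39,0,1],[0,0,-93.6,442,-39,0,1],[0,0,-93.6,442,-39,0,1],[0,0,-93.6,442,-39,0,1]]}}

```text
time_s: 1.8
ee_pos: [632.7, -286.9, 214.1]
ee_rot: [180.0, 0.0, 119.7]
force: [0.9, 0.9, -0.7]
gripper_width: 91.3
gripper_force: 0.0
```

```bash
cat >> h.py <<'E'
def go(x,y,z,yaw):
    "row from the present pose (tool down) to the target"
    s=state();T=R.from_euler('xyz',s['ee_rot'],degrees=True);G=R.from_euler('xyz',[180,0,yaw],degrees=True)
    print('row',np.round((T.inv()*G).as_rotvec(degrees=True),1),np.round(T.inv().apply(np.array([x,y,z])-s['ee_pos']),1))
E
python3 - <<'E'
from h import *
import pickle
s=state();print(s['ee_pos'],s['ee_rot'],s['qpos'])
im=grab_frame('wrist');pickle.dump(s,open('w1.pkl','wb'))
im=im[:,:,::-1].copy();cv2.imwrite('pics/w1.png',im)
E
```

```text
[ 632.69900904 -286.89797378  214.07429825] [1.79994312e+02 8.80801759e-03 1.19673226e+02] [-2.53402751e+01  2.93984336e+01  7.18639781e+01 -3.98009253e-04
  7.87271106e+01 -5.50134241e+01]
```

View pics/w1.png

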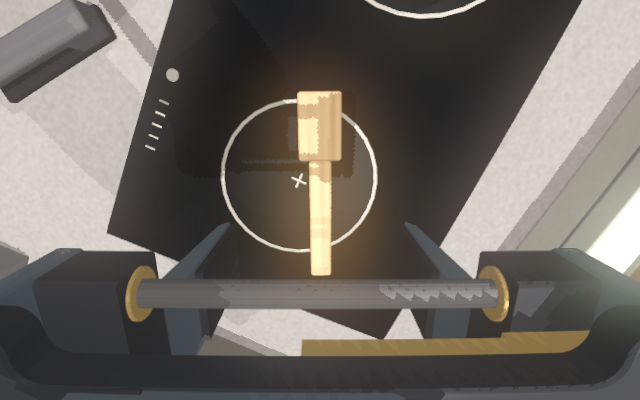

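The wrist view shows the spatula upright in the picture. Its blade end is at (320,92), its handle end at (321,275), and the ring's cross at (299,181).

```bash
python3 - <<'E'
from h import *
import pickle
s=pickle.load(open('w1.pkl','rb'));c=cam('wrist',s)
p=px2w(c,[(319.5,92),(321,275),(299,181)],[69,72,60]);print(p)
d=p[0]-p[1];print(np.linalg.norm(d),np.degrees(np.arctan2(d[1],d[0])),(p[0]+p[1])/2)
m=(p[0]+p[1])/2;go(m[0],m[1],64,np.degrees(np.arctan2(d[1],d[0])))
E
```

```text
[[ 590.13819699 -205.11021649   69.        ]
 [ 684.33948461 -366.66236485   72.        ]
 [ 614.81425747 -290.40186937   60.        ]]
187.03470060090186 120.24652219296203 [ 637.2388408  -285.88629067   70.5       ]
row [ 0.   0.  -0.6] [ -1.4   4.4 150.1]
```

Request:
{"op": "carry_out", "data": {"commands": [[0,0,-0.5,-1,2.5,50,0.3],[0,0,-0.5,-1,2.5,90,0.3],[0,0,-0.5,-1,2.5,115,0.3],[0,0,-0.5,-1,2.5,130,0.3],[0,0,-0.5,-1,2.5,140,0.3],[0,0,-0.5,-1,2.5,147,0.3],[0,0,-0.5,-1,2.5,150.5,0.3],[0,0,-0.5,-1,2.5,150.5,0.3],[0,0,-0.5,-1,2.5,150.5,-1],[0,0,-0.5,-1,2.5,150.5,-1],[0,0,-0.5,-1,2.5,150.5,-1],[0,0,-0.5,-1,2.5,150.5,-1],[0,0,-0.5,-1,2.5,150.5,-1],[0,0,-0.5,-1,2.5,150.5,-1],[0,0,-0.5,-1,2.5,150.5,-1],[0,0,-0.5,-1,2.5,150.5,-1]], "force": 20}}

```text
time_s: 3.45
ee_pos: [635.5, -286.4, 63.6]
ee_rot: [180.0, 0.0, 120.2]
force: [0.1, 0.4, 0.4]
gripper_width: 21.5
gripper_force: 20.0
```

Request:
{"op": "carry_out", "data": {"commands": [[0,0,0,0,0,-5,-1],[0,0,0,0,0,-20,-1],[0,0,0,0,0,-45,-1],[0,0,0,0,0,-75,-1],[0,0,0,0,0,-105,-1],[0,0,0,0,0,-135,-1],[0,0,0,0,0,-165,-1],[0,0,0,0,0,-190,-1],[0,0,0,0,0,-210,-1],[0,0,0,0,0,-220,-1],[0,0,0,0,0,-226,-1],[0,0,0,0,0,-226,-1],[0,0,0,0,0,-226,-1]]}}

```text
time_s: 4.75
ee_pos: [635.1, -286.2, 288.3]
ee_rot: [-179.9, -0.1, 120.2]
force: [0.7, 0.8, -1.3]
gripper_width: 21.7
gripper_force: 20.0
```

```bash
python3 - <<'E'
from h import *
print(state()['gripper_width']);go(437.4,338.4,290,94.2)
E
```

```text
21.731284819291513
row [-0.1 -0.1 26. ] [639.2 143.5  -0.8]
```

Request:
{"op": "carry_out", "data": {"commands": [[0,0,0.5,13,3,0,-1],[0,0,1.3,32,7,0,-1],[0,0,2.6,64,14,0,-1],[0,0,4.2,102,23,0,-1],[0,0,5.7,141,32,0,-1],[0,0,7.3,179,40,0,-1],[0,0,8.8,217,49,0,-1],[0,0,10.4,256,57,0,-1],[0,0,12,294,66,0,-1],[0,0,13.5,332,75,0,-1],[0,0,15.1,371,83,0,-1],[0,0,16.6,409,92,0,-1],[0,0,18.2,447,100,0,-1],[0,0,19.8,486,109,0,-1],[0,0,21.3,524,118,0,-1],[0,0,22.9,562,126,0,-1],[0,0,24.2,594,133,0,-1],[0,0,25.2,620,139,0,-1],[0,0,25.8,633,142,0,-1],[0,0,26,639,143.5,0,-1]]}}

```text
time_s: 6.75
ee_pos: [436.2, 339.2, 288.6]
ee_rot: [-179.9, 0.0, 94.3]
force: [-0.4, -0.3, -0.5]
gripper_width: 21.8
gripper_force: 20.0
```

```bash
python3 - <<'E'
from h import *
import pickle
s=state();print(s['ee_pos'],s['ee_rot'],s['gripper_width'])
im=grab_frame('wrist');pickle.dump(s,open('w2.pkl','wb'))
cv2.imwrite('pics/w2.png',im[:,:,::-1])
go(437.4,338.4,7,94.2)
E
```

```text
[436.17614203 339.23130041 288.56988487] [-1.79896887e+02  3.74059134e-02  9.43224097e+01] 21.78854290952602
row [-0.1  0.   0.1] [ -1.    1.3 281.7]
```

View pics/w2.png

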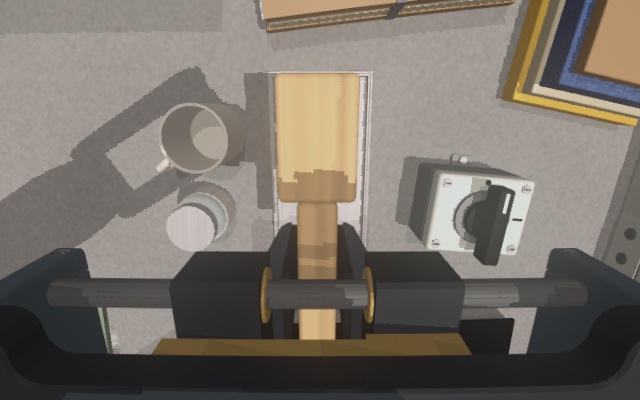

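The wrist view shows the spatula over the tray, pointing the same way. The tray's far edge runs from (268,72) to (371,72) and its right side passes (362,230).

```bash
python3 - <<'E'
from h import *
import pickle
s=pickle.load(open('w2.pkl','rb'));c=cam('wrist',s)
p=px2w(c,[(268,72),(371,72),(362,230),(315,72)],[15,15,15,289-10]);print(p)
print((p[0]+p[1])/2, 'tray corners by top: 495.2,465.0 / 361.9,454.6')
# isolator lid corners from this view
i=px2w(c,[(436,171),(535,182),(516,254),(429,246)],85);print(i,i.mean(0))
E
```

```text
[[365.17039786 457.54604564  15.        ]
 [497.25720256 467.4368117   15.        ]
 [509.91614333 251.05764898  15.        ]
 [429.34215919 435.27404823 279.        ]]
[431.21380021 462.49142867  15.        ] tray corners by top: 495.2,465.0 / 361.9,454.6
[[576.12900849 357.2255353   85.        ]
 [698.46107529 353.47220321  85.        ]
 [698.55756169 258.99534024  85.        ]
 [584.2254558  262.09927302  85.        ]] [639.34327532 307.94808794  85.        ]
```

Request:
{"op": "carry_out", "data": {"commands": [[0,0,0,1,2,20,-1],[0,0,0,1,2,60,-1],[0,0,0,1,2,100,-1],[0,0,0,1,2,140,-1],[0,0,0,1,2,180,-1],[0,0,0,1,2,215,-1],[0,0,0,1,2,240,-1],[0,0,0,1,2,255,-1],[0,0,0,1,2,265,-1],[0,0,0,1,2,271,-1],[0,0,0,1,2,275,-1],[0,0,0,1,2,278,-1],[0,0,0,1,2,280,-1],[0,0,0,1,2,281,-1],[0,0,0,1,2,281,-1],[0,0,0,1,2,281,-1]]}}

```text
time_s: 8.4
ee_pos: [440.0, 339.3, 8.7]
ee_rot: [180.0, -0.0, 94.2]
force: [-0.5, -0.1, -0.7]
gripper_width: 21.8
gripper_force: 20.0
```

Request:
{"op": "carry_out", "data": {"commands": [[0,0,0,0,0,1,-1],[0,0,0,0,0,2,-1],[0,0,0,0,0,2,-1],[0,0,0,0,0,2,-0.3],[0,0,0,0,0,2,-0.2],[0,0,0,0,0,2,-0.1],[0,0,0,0,0,2,0],[0,0,0,0,0,2,0],[0,0,0,0,0,2,0],[0,0,0,0,0,-10,0],[0,0,0,0,0,-50,0],[0,0,0,0,0,-100,0],[0,0,0,0,0,-150,0],[0,0,0,0,0,-200,0],[0,0,0,0,0,-250,0],[0,0,0,0,0,-281,0],[0,0,0,0,0,-281,0],[0,0,0,0,0,-281,0]]}}

```text
time_s: 10.2
ee_pos: [439.6, 339.1, 290.5]
ee_rot: [179.9, -0.0, 94.2]
force: [0.1, -0.1, 0.1]
gripper_width: 45.8
gripper_force: 0.0
```

```bash
python3 - <<'E'
from h import *
import pickle
s=state();im=grab_frame('wrist');pickle.dump(s,open('w3.pkl','wb'))
cv2.imwrite('pics/w3.png',im[:,:,::-1])
go(405,-13,290,-1.5)
E
```

```text
row [-0.   0.1 95.7] [-348.3  -60.    -0.7]
```

View pics/w3.png

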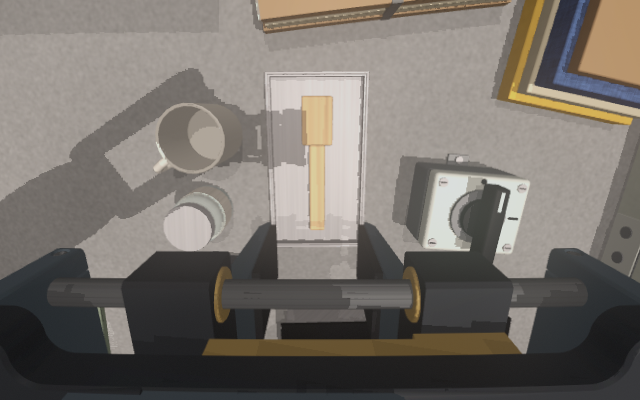

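The spatula lies flat in the tray, clear of every wall (317,97 to 317,228). Next I'll move over the pan handle.

Request:
{"op": "carry_out", "data": {"commands": [[0,0,8,-30,-5,0,0],[0,0,16,-60,-10,0,0],[0,0,24,-90,-15,0,0],[0,0,32,-120,-20,0,0],[0,0,40,-150,-25,0,0],[0,0,48,-180,-30,0,0],[0,0,56,-210,-36,0,0],[0,0,64,-240,-42,0,0],[0,0,72,-270,-47,0,0],[0,0,80,-300,-52,0,0],[0,0,88,-330,-57,0,0],[0,0,95.7,-348,-60,0,0],[0,0,95.7,-348,-60,0,0],[0,0,95.7,-348,-60,0,0]]}}

```text
time_s: 11.65
ee_pos: [404.9, -12.1, 288.3]
ee_rot: [-180.0, 0.2, -1.4]
force: [0.1, 0.2, 0.0]
gripper_width: 45.8
gripper_force: 0.0
```

```bash
python3 - <<'E'
from h import *
import pickle
s=state();im=grab_frame('wrist');pickle.dump(s,open('w4.pkl','wb'))
cv2.imwrite('pics/w4.png',im[:,:,::-1]);print(s['ee_pos'],s['ee_rot'])
E
```

```text
[404.92242371 -12.13721294 288.30553015] [-1.79964512e+02  1.51556517e-01 -1.42475300e+00]
```

View pics/w4.png

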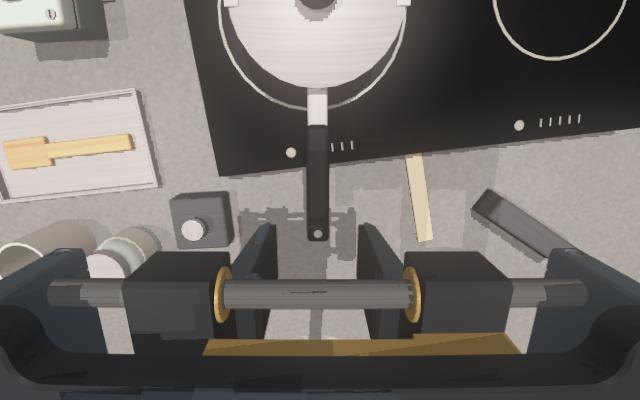

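The wrist view shows the pan's black grip from (318,125) to (318,241), with its right and left edges at 307 and 329. The bystanders are clear of the fingers.

```bash
python3 - <<'E'
from h import *
import pickle
s=pickle.load(open('w4.pkl','rb'));c=cam('wrist',s)
p=px2w(c,[(317.5,125),(318,241)],[135,135]);print(p,np.linalg.norm(p[0]-p[1]))
im=cv2.imread('pics/w4.png')
d=(p[0]-p[1])/np.linalg.norm(p[0]-p[1]);a=np.degrees(np.arctan2(d[1],d[0]))
m=p.mean(0);print('mid',m,'yaw',a,'pan axis',m+172*d)
# large ring by conic through pixels read: and small ring
print(px2w(c,[(548.5,59)],60))
go(m[0],m[1],111,a)
E
```

```text
[[468.81516712 -14.67797788 135.        ]
 [346.8166626  -12.16124898 135.        ]] 122.02446078953841
mid [407.81591486 -13.41961343 135.        ] yaw -1.1817972279166866 pan axis [579.77932812 -16.96707734 135.        ]
[[ 535.05061952 -285.04037594   60.        ]]
row [-0.   0.1 -0.2] [  3.1   1.7 177.5]
```

Request:
{"op": "carry_out", "data": {"commands": [[0,0,-0.2,2,1.5,40,0],[0,0,-0.2,2,1.5,85,0],[0,0,-0.2,2,1.5,125,0],[0,0,-0.2,2,1.5,150,0],[0,0,-0.2,2,1.5,165,0],[0,0,-0.2,2,1.5,173,0],[0,0,-0.2,2,1.5,178,0],[0,0,-0.2,2,1.5,178,0],[0,0,-0.2,2,1.5,178,-0.3],[0,0,-0.2,2,1.5,178,-0.4],[0,0,-0.2,2,1.5,178,-0.5],[0,0,-0.2,2,1.5,178,-1],[0,0,-0.2,2,1.5,178,-1],[0,0,-0.2,2,1.5,178,-1],[0,0,-0.2,2,1.5,178,-1],[0,0,-0.2,2,1.5,178,-1]], "force": 20}}

```text
time_s: 13.3
ee_pos: [407.9, -13.7, 111.9]
ee_rot: [-180.0, -0.1, -1.3]
force: [-0.7, 2.5, 6.1]
gripper_width: 23.6
gripper_force: 20.0
```

```bash
python3 - <<'E'
from h import *
s=state();e=s['ee_pos'];print(e,s['ee_rot'])
go(e[0]+35.2,e[1]-273.6,e[2],s['ee_rot'][2])
E
```

```text
[407.88558396 -13.66970817 111.89681933] [-1.79984028e+02 -5.79073339e-02 -1.27945375e+00]
row [-0.  -0.1  0. ] [ 41.3 272.7  -0. ]
```

Request:
{"op": "carry_out", "data": {"commands": [[0,0,0,0,0,-0.4,-1],[0,0,0,0,0,-0.8,-1],[0,0,0,0,0,-0.8,-1]]}}

```text
time_s: 13.6
ee_pos: [407.9, -13.8, 112.0]
ee_rot: [180.0, -0.0, -1.3]
force: [1.2, 2.0, -1.6]
gripper_width: 24.0
gripper_force: 20.0
```

Request:
{"op": "carry_out", "data": {"commands": [[0,0,0,0.3,2,0,-1],[0,0,0,0.9,6,0,-1],[0,0,0,1.8,12,0,-1],[0,0,0,3,20,0,-1],[0,0,0,4.5,30,0,-1],[0,0,0,6.1,40,0,-1],[0,0,0,7.6,50,0,-1],[0,0,0,9.1,60,0,-1],[0,0,0,10.6,70,0,-1],[0,0,0,12.1,80,0,-1],[0,0,0,13.6,90,0,-1],[0,0,0,15.1,100,0,-1],[0,0,0,16.7,110,0,-1],[0,0,0,18.2,120,0,-1],[0,0,0,19.2,127,0,-1],[0,0,0,20,132,0,-1],[0,0,0,20.4,135,0,-1],[0,0,0,20.6,136,0,-1]]}}

```text
time_s: 15.4
ee_pos: [425.0, -150.4, 112.2]
ee_rot: [-180.0, 0.0, -1.3]
force: [-1.0, 3.5, -2.3]
gripper_width: 23.7
gripper_force: 20.1
```

Request:
{"op": "carry_out", "data": {"commands": [[0,0,0,0.3,2,0,-1],[0,0,0,0.9,6,0,-1],[0,0,0,1.8,12,0,-1],[0,0,0,3,20,0,-1],[0,0,0,4.5,30,0,-1],[0,0,0,6.1,40,0,-1],[0,0,0,7.6,50,0,-1],[0,0,0,9.1,60,0,-1],[0,0,0,10.6,70,0,-1],[0,0,0,12.1,80,0,-1],[0,0,0,13.6,90,0,-1],[0,0,0,15.1,100,0,-1],[0,0,0,16.7,110,0,-1],[0,0,0,18.2,120,0,-1],[0,0,0,19.4,128,0,-1],[0,0,0,20.2,133,0,-1],[0,0,0,20.7,136.5,0,-1],[0,0,0,20.7,136.7,0,-1],[0,0,0,20.7,136.7,0,-1]]}}

```text
time_s: 17.3
ee_pos: [442.9, -287.5, 112.3]
ee_rot: [180.0, -0.0, -1.3]
force: [0.3, 1.3, -2.0]
gripper_width: 23.9
gripper_force: 20.0
```

```bash
python3 - <<'E'
from h import *
im=grab_frame('top')[:,:,::-1].copy()
cv2.imwrite('pics/t2r.png',im)
# overlay: predicted lid circle (r77,z155) & ring for pan centred on ring
c=cam('top');print('knob expected px',w2px(c,[[610.4,-291.4,182],[610.4,-291.4,157],[610.4,-291.4,60]]))
cv2.imwrite('pics/t2.png',cv2.resize(im[90:260,340:510],None,fx=3.5,fy=3.5,interpolation=2))
E
```

```text
knob expected px [[432.03968666 138.22116263]
 [429.18215138 140.50182353]
 [419.35428609 148.34157233]]
```

View pics/t2.png

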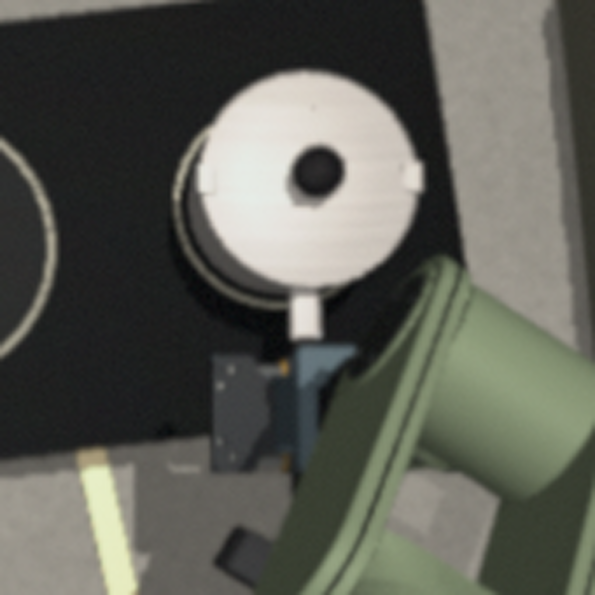

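The pan sits on the small ring: its knob is at full-image (430.8,138.2), against (432.0,138.2) if perfectly centred. That is about 3 mm off, well inside 14 mm, so I'll release it.

Request:
{"op": "carry_out", "data": {"commands": [[0,0,0,0,0,0,-0.35],[0,0,0,0,0,0,-0.25],[0,0,0,0,0,0,-0.1],[0,0,0,0,0,0,0],[0,0,0,0,0,0,0],[0,0,0,0,0,0,0],[0,0,0,0,0,-10,0],[0,0,0,0,0,-40,0],[0,0,0,0,0,-80,0],[0,0,0,0,0,-120,0],[0,0,0,0,0,-160,0],[0,0,0,0,0,-180,0],[0,0,0,0,0,-180,0]]}}

```text
time_s: 18.65
ee_pos: [444.1, -288.3, 296.5]
ee_rot: [179.7, -0.4, -1.3]
force: [0.3, 0.2, -0.2]
gripper_width: 45.6
gripper_force: 0.0
```

```bash
python3 - <<'E'
from h import *
im=grab_frame('top')[:,:,::-1]
cv2.imwrite('pics/t3r.png',im)
im2=cv2.imread('pics/t2r.png');print('pan patch change',cv2.absdiff(im[100:175,395:462],im2[100:175,395:462]).mean())
print(state()['ee_pos'])
go(638,304.5,290,91.5)
E
```

```text
pan patch change 2.560464344941957
[ 443.11714932 -287.6672521   293.9174984 ]
row [  0.2  -0.  -92.8] [ 181.5 -596.4    3.2]
```

Request:
{"op": "carry_out", "data": {"commands": [[0,0,-2,4,-12,0,0],[0,0,-5,9,-30,0,0],[0,0,-9,18,-60,0,0],[0,0,-14,29,-95,0,0],[0,0,-19,40,-131,0,0],[0,0,-25,51,-167,0,0],[0,0,-31,62,-203,0,0],[0,0,-37,73,-239,0,0],[0,0,-43,83,-274,0,0],[0,0,-49,94,-310,0,0],[0,0,-55,105,-346,0,0],[0,0,-61,116,-382,0,0],[0,0,-67,127,-417,0,0],[0,0,-73,138,-453,0,0],[0,0,-78,149,-489,0,0],[0,0,-83,160,-525,0,0],[0,0,-88,169,-556,0,0],[0,0,-91,176,-580,0,0],[0,0,-92.8,180,-591,0,0],[0,0,-92.8,181.5,-596.4,0,0]]}}

```text
time_s: 20.7
ee_pos: [636.9, 305.9, 290.1]
ee_rot: [-179.8, 0.1, 91.6]
force: [0.6, -1.5, -0.4]
gripper_width: 45.4
gripper_force: 0.0
```

```bash
python3 - <<'E'
from h import *
import pickle
s=state();im=grab_frame('wrist');pickle.dump(s,open('w5.pkl','wb'))
cv2.imwrite('pics/w5.png',im[:,:,::-1]);print(s['ee_pos'],s['ee_rot'],s['qpos'])
c=cam('wrist',s);print('bar ends, hub expected px',w2px(c,[[638.2,349,129],[636,259,129],[637,304,129]]))
E
```

```text
[636.86095831 305.87544554 290.1116951 ] [-1.79808516e+02  9.21401460e-02  9.16194103e+01] [ 2.47262273e+01  2.94498566e+01  6.11906507e+01 -9.60067468e-03
  8.95717753e+01  2.31070605e+01]
bar ends, hub expected px [[318.52492558 143.90323518]
 [314.11673064 227.17679417]
 [316.14528125 187.04116176]]
```

View pics/w5.png

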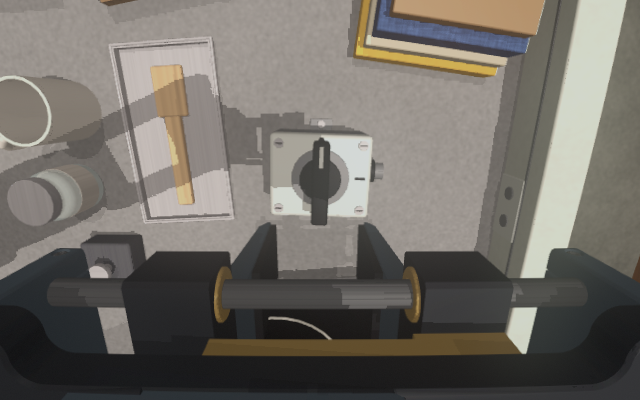

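The isolator bar runs from (321,140) to (320,223), with the pointer end up, at off. It reads 4–5 px from the top-camera estimate, so I'll aim at the mean of the two.

Request:
{"op": "carry_out", "data": {"commands": [[0,0,0,0,1.5,40,0],[0,0,0,0,1.5,85,0],[0,0,0,0,1.5,125,0],[0,0,0,0,1.5,150,0],[0,0,0,0,1.5,167,0],[0,0,0,0,1.5,177,0],[0,0,0,0,1.5,181,0],[0,0,0,0,1.5,181,0],[0,0,0,0,1.5,181,-0.4],[0,0,0,0,1.5,181,-0.5],[0,0,0,0,1.5,181,-1],[0,0,0,0,1.5,181,-1],[0,0,0,0,1.5,181,-1],[0,0,0,0,1.5,181,-1],[0,0,0,0,1.5,181,-1]], "force": 20}}

```text
time_s: 22.25
ee_pos: [639.7, 305.0, 111.9]
ee_rot: [179.9, -0.0, 91.5]
force: [1.9, 0.6, 2.0]
gripper_width: 18.7
gripper_force: 19.9
```

Request:
{"op": "carry_out", "data": {"commands": [[0,0,5,0,0.5,0,-1],[0,0,10,0,0.5,0,-1],[0,0,15,0,0.5,0,-1],[0,0,20,0,0.5,0,-1],[0,0,25,0,0.5,0,-1],[0,0,30,0,0.5,0,-1],[0,0,30,0,0.5,0,-1]]}}

```text
time_s: 22.95
ee_pos: [639.3, 305.2, 111.9]
ee_rot: [-180.0, -0.0, 61.6]
force: [-0.4, 0.5, 4.4]
gripper_width: 17.7
gripper_force: 20.0
```

Forces are small, so I'll turn it the rest of the way.

Request:
{"op": "carry_out", "data": {"commands": [[0,0,6,0,0,0,-1],[0,0,12,0,0,0,-1],[0,0,18,0,0,0,-1],[0,0,24,0,0,0,-1],[0,0,30,0,0,0,-1],[0,0,36,0,0,0,-1],[0,0,42,0,0,0,-1],[0,0,48,0,0,0,-1],[0,0,54,0,0,0,-1],[0,0,58,0,0,0,-1],[0,0,60,0,0,0,-1],[0,0,60.5,0,0,0,-1],[0,0,60.5,0,0,0,-1]]}}

```text
time_s: 24.25
ee_pos: [638.9, 305.9, 111.9]
ee_rot: [-179.9, 0.0, 1.1]
force: [-1.0, 2.8, 5.2]
gripper_width: 17.8
gripper_force: 20.0
```

Request:
{"op": "carry_out", "data": {"commands": [[0,0,0,0,0,0,-0.4],[0,0,0,0,0,0,-0.2],[0,0,0,0,0,0,0],[0,0,0,0,0,0,0],[0,0,0,0,0,0,0],[0,0,0,0,0,-10,0],[0,0,0,0,0,-40,0],[0,0,0,0,0,-80,0],[0,0,0,0,0,-120,0],[0,0,0,0,0,-160,0],[0,0,0,-50,0,-190,0],[0,0,0,-100,0,-200,0],[0,0,0,-145,0,-200,0],[0,0,0,-170,0,-200,0],[0,0,0,-180,0,-200,0],[0,0,0,-180,0,-200,0],[0,0,0,-180,0,-200,0]]}}

```text
time_s: 25.95
ee_pos: [460.7, 301.8, 311.4]
ee_rot: [-180.0, -0.1, 1.0]
force: [0.9, -0.6, 0.4]
gripper_width: 45.8
gripper_force: 0.0
```

```bash
python3 - <<'E'
from h import *
t=grab_frame('top')[:,:,::-1];w=grab_frame('wrist')[:,:,::-1]
im=np.vstack([cv2.resize(t[80:290,140:490],None,fx=1.6,fy=1.6,interpolation=2),np.zeros((4,560,3),np.uint8),cv2.resize(w[:260],(560,228))])
cv2.imwrite('pics/f.png',im)
E
```

```text
(no output)
```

View pics/f.png

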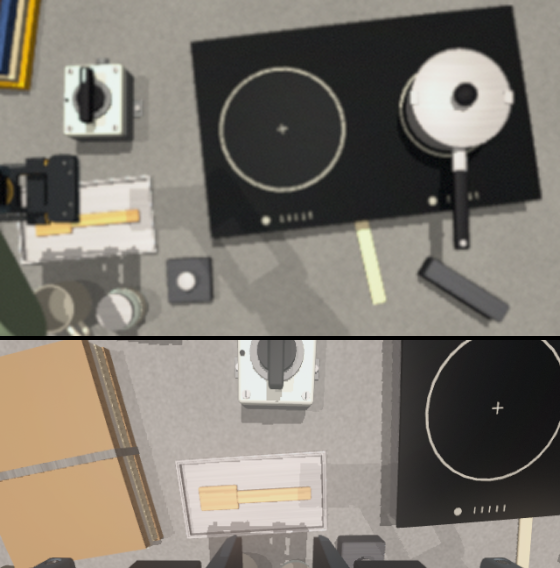

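The isolator bar now points at the dash, along the box's x. The pan stands on the small ring (knob at 465,95), the spatula lies in the tray, and the bystanders haven't moved.

```bash
python3 -c "
from workcell import workorder
print(workorder.job_done())"
```

```text
the job is handed in; nothing more can be done
None
```

The spatula is flat in the tray, the pan is on the small ring about 3 mm off centre by the top camera and let go, and the isolator is turned to on; the job was handed in at about 26 s, and no verdict was returned.

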